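# Clamp a bottle on the orbital shaker and lock the clamp bar with its cam lever

## Task

Clamp the bottle on the shaker ready for a run: slide the front clamp bar up until the bottle stands snug between the front and back bars, then flip the front bar's cam lever all the way down so that the bar is locked there. Keep the bottle standing, leave the back bar and its lever as they are set, and do not disturb the other things on the bench.

Things in the scene. Friction and masses are not known exactly. Their poses are not given: they have to be found in the camera images.
- shaker: Orbital shaker, white, standing fixed on the bench; its square platform (310 x 320 mm, grey mat) carries two clamp bars. Origin: centre of its underside, on the bench. x points from its front (control panel) to its back, y to its left, z up. The mat's surface is 110 mm above the origin. Two aluminium side rails (20 x 20 mm, 300 mm long, tops 127 mm above the origin) run along x at y = +140 and -140 mm; the bars slide on them along x. The platform does not move.
- front_bar_mid (a point): Centre of the front clamp bar's rod (x, y, z axes as the shaker's). The rod is 18 mm thick, rubber sleeved, runs along y across the platform, its axis 40 mm above the mat; at either end sits a dark steel shoe on the side rail: 44 mm (x) x 34 mm (y), from 19 to 50 mm above the mat, centred at y = +140 and -140 mm. With its lever free the bar slides along x under about 4 N; with the lever down it takes 25 N or more to move it.
- front_bar (a joint): Travel of the front bar towards the back bar (m), 0 at the front end, 0.15 at most; it grows along the shaker's +x. Stays where it is left.
- front_lever (a joint): Angle of the front bar's cam lever (rad): 0 = lying flat, pointing to the shaker's front (-x), bar locked; 1.57 = straight up; 1.75 = at its open stop, leaning 10 degrees to the back. Above 0.75 the bar is free; the cam bites from there down to 0, needing some 3 N at the handle's end (1 N before). It stays where it is left, but may ease back a little if left half-way through the bite.
- front_lever_pivot (a point): Centre of the front lever's pivot pin (axis along the shaker's y), on top of the left (+y) shoe: at y = 140 mm, 66 mm above the mat, straight above the rod's axis in x.
- front_lever_tip (a point): Point in the middle of the front lever's round end, 75 mm from the pivot (the lever ends at 85 mm). The handle is a steel bar 16 mm wide (along y) and 9 to 11 mm thick, its end a disc of 20 mm diameter. At angle a the tip stands 75 cos(a) mm in front (-x) of the pivot and 75 sin(a) mm above it.
- back_bar_mid (a point): Centre of the back clamp bar's rod: the same bar as the front one but turned half round (its own x points to the shaker's front), already locked at its setting (more than 30 N to move it). Rod 18 mm thick, axis 40 mm above the mat.
- back_lever (a joint): Angle of the back bar's cam lever, on the right (-y) rail, lying flat and pointing to the shaker's back: 0 = locked (as it is and must stay).
- bottle_center (a point): The bottle to be clamped: a clear glass laboratory bottle with white label and blue screw cap, 70 mm diameter, 143 mm high, about 0.3 kg, standing loose on the mat between the two bars. This point is on its axis half-way up (71.5 mm above its foot); z is its axis. When it is snug between the bars their rods' axes are 88 mm apart. It slides along the mat under about 1 to 3 N and does not tip when the bar pushes it.
- amber_bottle: Bystander: amber glass bottle with black cap, 80 mm diameter, 165 mm high, on the bench. Origin: centre of its foot.
- beaker: Bystander: empty glass beaker, 70 mm diameter, 95 mm high, on the bench. Origin: centre of its foot.
- tube_rack: Bystander: blue rack of small tubes, 75 x 110 x 34 mm, on the bench. Origin: centre of its underside.
- marker: Bystander: marker pen, 135 mm long, 13 mm thick, lying on the bench. Origin: middle of its underside.
- tape_roll: Bystander: roll of paper label tape lying flat, 72 mm diameter, 19 mm high. Origin: centre of its underside.
- petri_dishes: Bystander: stack of three clear dishes, 95 mm diameter, 42 mm high. Origin: centre of its underside.
Mind the look-alikes: they are no part of the job. Leave any green or red look-alike of the part that bears bottle_center alone.

How it is judged:
By the outcome, as a careful person would: the job done as asked, in the order asked, and still so for the second after the job is handed in, with the robot touching nothing.
It also fails if it takes over 48 s, if anything falls off the work surface, if the arm or the gripper's body presses on something with over 40 N, if the wrist force passes 120 N, or if a joint passes its speed limit or range.

## Robot

A 7-joint arm with a two-finger parallel gripper is mounted at the origin on the work surface. World frame = base frame: x ahead of the robot, y to its left, z up, the work surface at z = 0. Lengths are in m, angles in rad, forces in N, time in s.
With the tool pointing down it reaches from about 0.425 to 1.025 m from the base axis. Payload 9.4 kg.
Tool frame: the origin (TCP) lies midway between the tips of the shut fingers; the grasp point (between the pads) lies 19 mm behind it; z points along the fingers, y is the line along which they close (so a half turn about z gives the same grasp; the last joint's range is limited). The gripper opens to 85 mm and grips with 20 to 120 N. Pads are 22 mm wide; open, the fingers measure 114 mm over their backs; the gripper's body (76 mm by 85 mm) begins 54 mm behind the grasp point. The pads swing forward as they close: fully open they stand 13 mm farther back than shut.
Start: joints at [1.164, 0.599, -0.003, 1.599, 0.002, 0.943, -0.08], TCP at [0.235, -0.686, 0.231] pointing down, gripper open.
Joint ranges: [-2.57, 2.57], [-0.35, 1.97], [-1.29, 1.29], [0.11, 2.56], [-1.05, 4.19], [0.11, 1.86], [-2.63, 2.63]. Speed limits (rad/s): [2.22, 2.22, 3.01, 3.01, 3.14, 3.14, 3.14].

## Interface

Orientations are given as a unit quaternion [x, y, z, w].
In Python, from station import env, capture, camera_info, finish_job gives the robot as it stands.
- The arm moves only by the tool jog_arm, never from a script. Its argument "steps" is one flat list of numbers, 6 for each row, row after row: the shift along the tool's x, y, z in m, then the turn, a rotation vector about the tool's x, y, z in degrees. A call has 1 to 12 rows; each row shifts and turns the commanded pose from where the row before left it, along the tool's axes as they then stand; what a row does not reach is not made up. A row lasts 1/12 s, in which the tool goes at most 41.7 mm and 7.16 degrees, less where a joint would pass 70% of its speed; a pose out of reach is approached as far as the arm can. A call is refused whole if a number of a shift passes 0.0417 or a number of a turn 7.16, either way. A call with a gripper value outside its range is refused whole. "claw" is the opening, from 0 (shut) to 1 (fully open), set as the call begins (left out, the last holds). The fingers move at their own pace and stop on an object; the grip force is fixed at half the most. Time passes only in rows, so rows that do not move let the fingers close. It gives the time, the measured TCP pose, the force, the opening and the grip force at its end, in the units of the state.
- env.state(): the state, without advancing time (a new reading comes with each control period).
- capture(name): name is "scene" or "top"; returns the picture (384x512x3 uint8, red, green, blue); there is no depth.
- camera_info(name): a dict with "camera_matrix" (3x3 intrinsics, pixels), "k1" (the pictures are not rectified: a ray, as slopes to the right and down, at radius r is drawn at 1 + k1 r^2 times it, then the intrinsics apply), "cam_to_world" (4x4, takes a point from camera to world coordinates). Camera axes: x right, y down, z forward; pixel columns grow to the right and rows downward; lengths in m; the calibration is good to about 2 mm. A picture is of the moment at which its call begins. camera_info takes no time and is no camera call.
- finish_job(): hands the job in; it is judged then, once.
The state is a dict: "clock": time; "joint_positions": joint angles; "joint_velocities": joint speeds; "joint_torque": joint torques, N m; "position": TCP position; "tool_rot": TCP orientation; "contact_force": force on the tool from outside, world axes, zero at the start; "torque": the same for the moment, N m; "gripper_width": opening from 0.0 (shut) to 1.0 (fully open); "grip_force": force on a finger pad.
Only numpy, scipy, OpenCV 4.12 (cv2) and the standard library are available. Lean on these libraries where they do the work, as an engineer would, in place of code of your own. Each camera call takes 0.05 s, during which the arm holds its last target. There are 200 camera calls.

## Working session

There is one attempt and no reset: what is moved stays moved. The work goes in short steps, Python scripts to look and compute and a tool call to move; the robot and the scene stay as the last step left them, time stands still between calls to the robot, and variables do not carry over. Pictures are saved under pics/ and viewed, at most 10 in all, crops included, and the job is handed in when it is done.

Besides the shell and the picture viewer there is one more tool, called as name(argument=value, ...) on one line, values as JSON. jog_arm: Moves the arm, as the interface text tells. Its arguments: {"type":"object","properties":{"steps":{"type":"array"},"claw":{"type":"number"}},"required":["steps"]}

```bash
mkdir -p pics; ls
cat > h.py <<'E'
import numpy as np, cv2
from station import env,capture,camera_info
def shot(n,f):
    im=capture(n); cv2.imwrite('pics/'+f,im[:,:,::-1]); return im
def ray(n,u,v):
    c=camera_info(n);K=np.array(c['camera_matrix']);T=np.array(c['cam_to_world'])
    p=np.array([(u-K[0,2])/K[0,0],(v-K[1,2])/K[1,1]]);q=p.copy()
    for _ in range(20): q=p/(1+c['k1']*(q@q))
    return T[:3,3],T[:3,:3]@np.array([q[0],q[1],1])
def atz(n,u,v,z):
    o,d=ray(n,u,v); return o+d*(z-o[2])/d[2]
def proj(n,P):
    c=camera_info(n);K=np.array(c['camera_matrix']);T=np.array(c['cam_to_world'])
    a=T[:3,:3].T@(np.array(P)-T[:3,3]);q=a[:2]/a[2];q=q*(1+c['k1']*(q@q));return K[:2,:2]@q+K[:2,2]
E
python3 - <<'E'
from h import *
a=shot('scene','s0.png');b=shot('top','t0.png')
cv2.imwrite('pics/t0b.png',cv2.resize(b[:,:,::-1],(800,600),interpolation=3))
cv2.imwrite('pics/s0b.png',cv2.resize(a[:,:,::-1],(800,600),interpolation=3))
for n in('scene','top'):print(camera_info(n))
print(env.state())
E
```

```text
pics
{'camera_matrix': array([[457.94627216,   0.        , 250.46192642],
       [  0.        , 457.94627216, 189.25171575],
       [  0.        ,   0.        ,   1.        ]]), 'k1': -0.1793705628035581, 'cam_to_world': array([[ 0.43070908,  0.61736164, -0.65829651,  1.26247577],
       [ 0.90248739, -0.29664363,  0.31228042, -0.29857451],
       [-0.00248951, -0.72860631, -0.6849282 ,  0.82953457],
       [ 0.        ,  0.        ,  0.        ,  1.        ]])}
{'camera_matrix': array([[391.97563651,   0.        , 252.14399098],
       [  0.        , 391.97563651, 189.86685427],
       [  0.        ,   0.        ,   1.        ]]), 'k1': -0.010334542004074432, 'cam_to_world': array([[-0.02864906, -0.99478584,  0.09787938,  0.46663707],
       [-0.99951204,  0.02728989, -0.0151971 ,  0.02187658],
       [ 0.01244674, -0.098267  , -0.99508225,  1.06890847],
       [ 0.        ,  0.        ,  0.        ,  1.        ]])}
{'clock': 0.1, 'joint_positions': array([ 1.16426431,  0.600085  , -0.00253808,  1.60005186,  0.00178953,
        0.94292922, -0.0797938 ]), 'joint_velocities': array([ 0.00130722, -0.00173978,  0.00068692, -0.00245152,  0.00171156,
       -0.00025793, -0.00067174]), 'joint_torque': array([ 6.99069540e-03, -7.77987957e+01,  1.57009028e+00, -2.58623797e+01,
        1.26070328e-02,  5.45986433e-03,  4.82910104e-05]), 'position': array([ 0.23466199, -0.68551422,  0.23047388]), 'tool_rot': array([ 9.86427433e-01,  1.64196158e-01, -1.84734069e-04, -7.12044100e-04]), 'contact_force': array([-0.38177785, -0.84394446,  0.53263871]), 'torque': array([-0.04123912,  0.0097874 , -0.04198753]), 'grip_force': 0.0, 'gripper_width': 0.9980359413779364}
```

View pics/t0b.png

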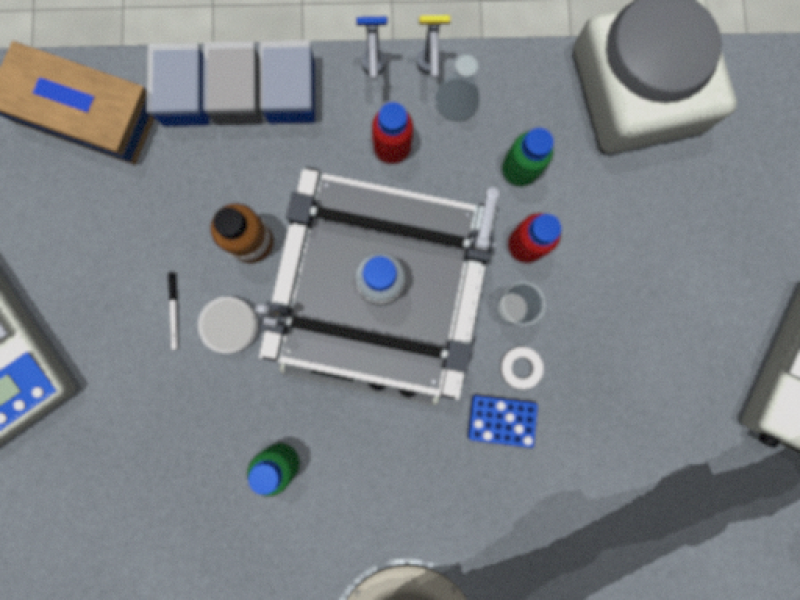

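View pics/s0b.png

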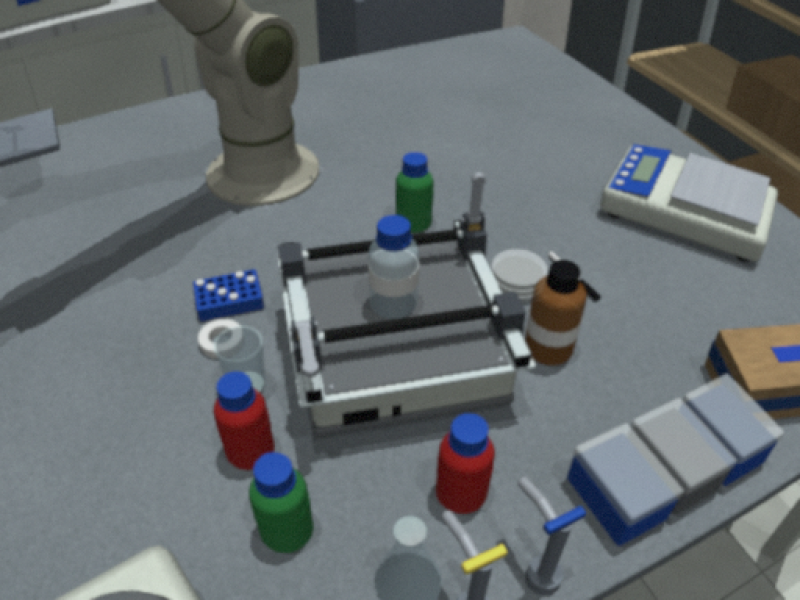

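The clear, blue-capped bottle stands on the shaker at top (380,275) and scene (393,255). The look-alikes are all off the platform: red at top (392,130) and (535,237), green at top (528,157) and (273,470). The front bar, on the robot's side, has its left shoe at top (277,320) with the lever upright, and its right shoe at (458,355). The back bar's shoes are at (300,207) and (480,247). Next is a close crop to check this.

Run:
```python
import cv2
b=cv2.imread('pics/t0.png')[100:262,155:325]
cv2.imwrite('pics/t0c.png',cv2.resize(b,(629,599),interpolation=2))  # 3.7x
b=cv2.imread('pics/s0.png')[100:280,170:360]
cv2.imwrite('pics/s0c.png',cv2.resize(b,None,fx=3.3,fy=3.3,interpolation=2))
```

```text
(no output)
```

View pics/t0c.png

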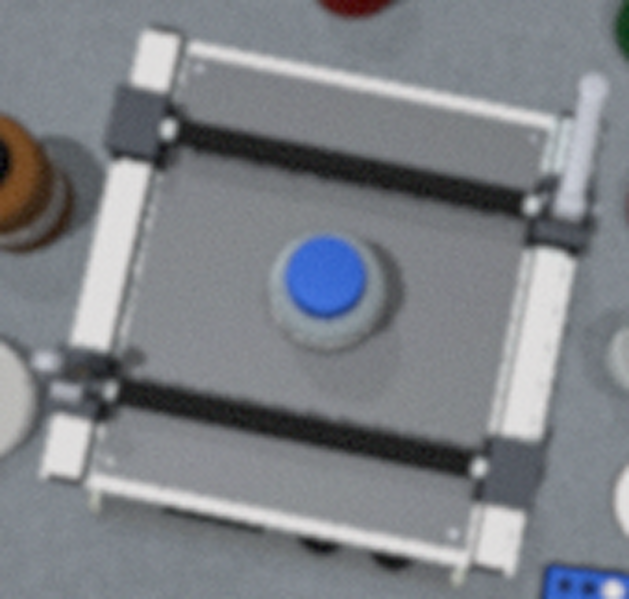

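View pics/s0c.png

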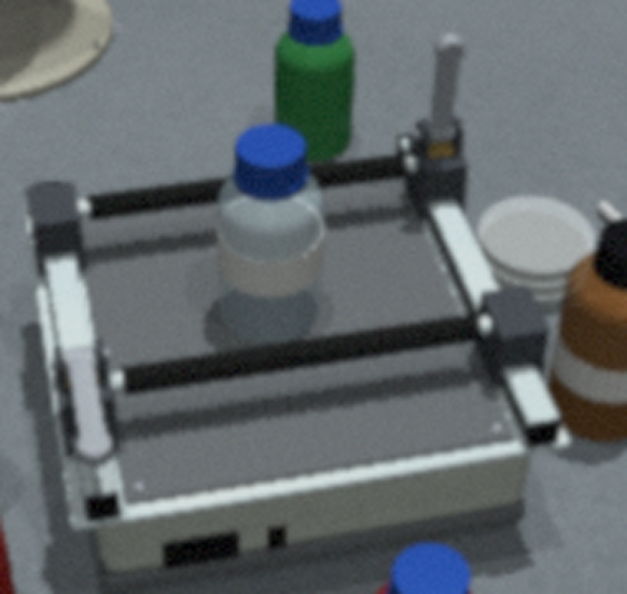

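Run:
```python
from h import *
f=lambda x,y,z:atz('top',155+(x+.5)/3.7-.5,100+(y+.5)/3.7-.5,z)
LB=(f(143,30,.127)+f(183,36,.127))/2;LF=(f(42,475,.127)+f(84,479,.127))/2;RF=f(493,567,.127)
print('rail L',LB,LF,np.linalg.norm(LB-LF),'RF',RF,np.linalg.norm(RF-LF))
y1=np.arctan2(*(LB-LF)[[1,0]]);d=LF-RF;y2=np.arctan2(-d[0],d[1])
a,b,c,e=f(118,391,.15),f(475,466,.15),f(176,130,.15),f(528,204,.15)
y3=np.arctan2(-(a-b)[0],(a-b)[1]);y4=np.arctan2(-(c-e)[0],(c-e)[1])
print('yaws',np.degrees([y1,y2,y3,y4]))
yaw=np.mean([y1,y2,y3,y4]);R=np.array([[np.cos(yaw),-np.sin(yaw)],[np.sin(yaw),np.cos(yaw)]])
O=(LF[:2]+RF[:2])/2+R@[.15,0]
print('origin',O)
for n,p in dict(a=a,b=b,c=c,e=e,bot=f(326,277,.253)).items(): print(n,R.T@(p[:2]-O),p[:2])
g=lambda x,y,z:atz('scene',170+(x+.5)/3.3-.5,100+(y+.5)/3.3-.5,z)
for n,p in dict(fr0=g(90,207,.15),fr1=g(405,167,.15),br0=g(125,379,.15),br1=g(478,328,.15),cap=g(271,147,.253),tip=g(449,40,.260),tiptop=f(48,362,.25)).items(): print('sc',n,R.T@(p[:2]-O),p[:2])
```

```text
rail L [0.76403514 0.13333008 0.127     ] [0.47180655 0.20218271 0.127     ] 0.30023030648955606 RF [ 0.40627905 -0.07323418  0.127     ] 0.28310478500710423
yaws [-13.25778833 -13.38305577 -13.45771867 -13.55817389]
origin [0.58495057 0.02967596]
a [-0.08923846  0.1153196 ] [0.52489951 0.16255178]
b [-0.08941381 -0.11545873] [ 0.47119098 -0.06188989]
c [0.08276872 0.11587352] [0.69234258 0.12318686]
e [ 0.08218624 -0.11590448] [ 0.63800611 -0.10213276]
bot [-0.00463479 -0.00260553] [0.57983777 0.02821673]
sc fr0 [-0.08730525 -0.1145386 ] [ 0.47345548 -0.06148402]
sc fr1 [-0.08370856  0.11409198] [0.52999376 0.16007477]
sc br0 [ 0.08327078 -0.11416914] [ 0.63946365 -0.10069635]
sc br1 [0.08659878 0.11433581] [0.69571142 0.12080257]
sc cap [ 0.00348345 -0.00398331] [0.5874149  0.02499319]
sc tip [-0.07846427  0.13710626] [0.54043403 0.18124458]
sc tiptop [-0.0839443   0.14123209] [0.53606065 0.18652915]
```

jog_arm(claw=0, steps=[0,0,-0.01,0,0,6.46,0,0,-0.01,0,0,6.46,0,0,-0.01,0,0,6.46,0,0,-0.01,0,0,6.46,0,0,-0.01,0,0,6.46,0.01,-0.03,0,0,0,0,0.02,-0.035,0,0,0,0,0.02,-0.035,0,0,0,0,0.02,-0.035,0,0,0,0,0.02,-0.035,0,0,0,0,0,-0.035,0,0,0,0,0,-0.035,0,0,0,0])

```text
clock: 1.1
position: [0.3795, -0.4711, 0.2806]
tool_rot: [0.993, -0.116, -0.0, -0.0]
contact_force: [0.3, -0.5, -0.0]
gripper_width: 0.0
grip_force: 0.0
```

jog_arm(steps=[0,-0.035,0,0,0,0,0,-0.035,0,0,0,0,0,-0.035,0,0,0,0,0,-0.035,0,0,0,0,0,-0.035,0,0,0,0,0,-0.035,0,0,0,0,0,-0.035,0,0,0,0,0,-0.035,0,0,0,0,0,-0.035,0,0,0,0,0,-0.035,0,0,0,0,0,0,0,0,0,0,0,0,0,0,0,0])

```text
clock: 2.1
position: [0.4594, -0.1309, 0.2811]
tool_rot: [0.993, -0.115, -0.0, -0.0]
contact_force: [0.4, -1.0, -0.4]
gripper_width: 0.001
grip_force: 0.0
```

```bash
cat >> h.py <<'E'
YAW=np.radians(-13.4);RS=np.array([[np.cos(YAW),-np.sin(YAW)],[np.sin(YAW),np.cos(YAW)]]);O=np.array([.585,.0297])
def st():
    from scipy.spatial.transform import Rotation as Ro
    s=env.state();p=s['position'];T=Ro.from_quat(s['tool_rot']).as_matrix()
    print('t',s['clock'],'shaker xy',RS.T@(p[:2]-O),'z',p[2],'toolx yaw',np.degrees(np.arctan2(T[1,0],T[0,0])),'down',T[:,2],'F',RS.T@s['contact_force'][:2],s['contact_force'][2],s['gripper_width'],s['joint_positions'])
E
python3 -c "
from h import *
st()"
```

```text
t 2.1 shaker xy [-0.08494049 -0.18538029] z 0.2811331042971238 toolx yaw -13.150098565444166 down [-3.26629030e-04  3.53433922e-04 -9.99999884e-01] F [ 0.6167607  -0.87465985] -0.4104062514191248 0.0010189958108610673 [ 0.13206379  0.23907295  0.03331298  2.09141987 -0.01127971  0.81163934
 -1.62811177]
```

jog_arm(steps=[-0.015,-0.033,0,0,0,0,-0.015,-0.033,0,0,0,0,-0.015,-0.034,0,0,0,0,0,0,0.03,0,0,0,0,0,0.03,0,0,0,0,0,0.03,0,0,0,0,0,0.03,0,0,0,0,0,0.025,0,0,0,0,0,0,0,0,0,0,0,0,0,0,0])

```text
clock: 2.93
position: [0.4377, -0.0263, 0.1356]
tool_rot: [0.993, -0.117, -0.002, 0.001]
contact_force: [0.2, -0.3, 1.1]
gripper_width: 0.0
grip_force: 0.0
```

```bash
python3 -c "
from h import *
st()"
```

```text
t 2.9333 shaker xy [-0.13027553 -0.08859985] z 0.13561725955794837 toolx yaw -13.493204769367951 down [-3.43878164e-03 -6.83486833e-04 -9.99993854e-01] F [ 0.31017979 -0.28188943] 1.0793005651270726 0.00019328542878930226 [-0.05323343  0.42900366 -0.02250631  2.32472367  0.02565445  0.39155716
 -1.90374257]
```

jog_arm(steps=[0.01,0,0,0,0,0,0.01,0,0,0,0,0,0.008,0,0,0,0,0,0.008,0,0,0,0,0,0.008,0,0,0,0,0,0.008,0,0,0,0,0,0.008,0,0,0,0,0,0.008,0,0,0,0,0,0.006,0,0,0,0,0,0.006,0,0,0,0,0,0,0,0,0,0,0])

```text
clock: 3.85
position: [0.5174, -0.0442, 0.1369]
tool_rot: [0.993, -0.117, 0.0, 0.0]
contact_force: [-1.5, -0.5, 0.1]
gripper_width: -0.004
grip_force: 0.6
```

Run:
```python
from h import *
st(); b=shot('top','t1.png')[100:262,155:325,::-1]
cv2.imwrite('pics/t1c.png',cv2.resize(b,(629,599),interpolation=2))
```

```text
t 3.85 shaker xy [-0.0486371  -0.08755249] z 0.1368695825813808 toolx yaw -13.430292003516994 down [ 6.12471084e-04 -1.47009312e-04 -9.99999802e-01] F [-1.39592858 -0.82192515] 0.05976767012928674 -0.004160077804748847 [-0.00569447  0.49398037 -0.02585896  2.1536214   0.02622107  0.49366582
 -1.85674634]
```

View pics/t1c.png

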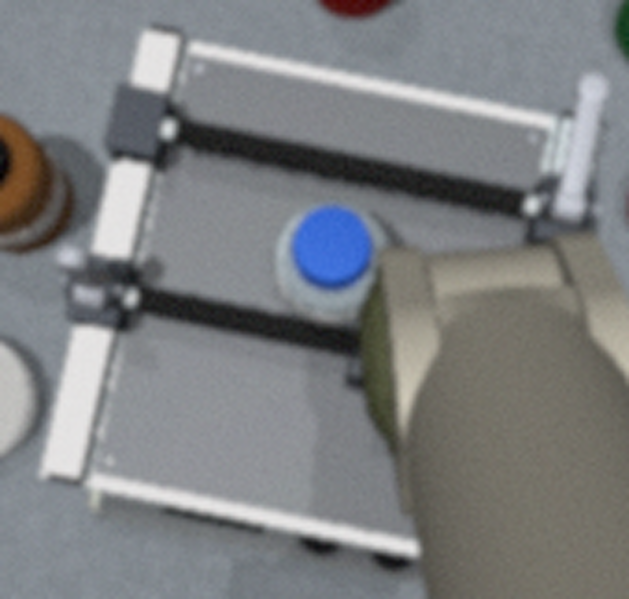

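The bar and bottle are moving together: the rod's left end is at crop (140,299) and the cap at (332,245), with about 20 mm left to go. From here I'll use smaller steps and watch the force.

jog_arm(steps=[0.004,0,0,0,0,0,0.004,0,0,0,0,0,0.004,0,0,0,0,0,0.003,0,0,0,0,0,0.002,0,0,0,0,0,0,0,0,0,0,0])

```text
clock: 4.4
position: [0.5326, -0.0477, 0.1365]
tool_rot: [0.993, -0.117, -0.0, 0.0]
contact_force: [-4.0, 1.0, 2.6]
gripper_width: -0.002
grip_force: 2.0
```

jog_arm(steps=[0.001,0,0,0,0,0,0.001,0,0,0,0,0])

```text
clock: 4.57
position: [0.5339, -0.0481, 0.1365]
tool_rot: [0.993, -0.117, -0.001, 0.0]
contact_force: [-6.0, 1.3, 4.7]
gripper_width: -0.0
grip_force: 3.1
```

jog_arm(steps=[0.001,0,0,0,0,0,0.001,0,0,0,0,0])

```text
clock: 4.73
position: [0.5358, -0.0485, 0.1365]
tool_rot: [0.993, -0.117, -0.001, 0.0]
contact_force: [-6.7, 1.6, 4.7]
gripper_width: -0.004
grip_force: 3.1
```

jog_arm(steps=[0.001,0,0,0,0,0,0,0,0,0,0,0])

```text
clock: 4.9
position: [0.5371, -0.0488, 0.1365]
tool_rot: [0.993, -0.117, -0.001, 0.0]
contact_force: [-5.0, 0.4, 3.1]
gripper_width: 0.0
grip_force: 2.7
```

jog_arm(steps=[0.001,0,0,0,0,0,0,0,0,0,0,0])

```text
clock: 5.07
position: [0.538, -0.049, 0.1365]
tool_rot: [0.993, -0.117, -0.001, 0.0]
contact_force: [-5.3, 0.8, 4.2]
gripper_width: -0.003
grip_force: 2.8
```

jog_arm(steps=[0.001,0,0,0,0,0,0,0,0,0,0,0])

```text
clock: 5.23
position: [0.5389, -0.0492, 0.1365]
tool_rot: [0.993, -0.117, -0.001, 0.0]
contact_force: [-4.9, 0.8, 2.0]
gripper_width: -0.002
grip_force: 2.8
```

jog_arm(steps=[0.001,0,0,0,0,0,0,0,0,0,0,0])

```text
clock: 5.4
position: [0.5399, -0.0495, 0.1365]
tool_rot: [0.993, -0.117, -0.001, 0.0]
contact_force: [-5.9, 0.7, 4.1]
gripper_width: -0.001
grip_force: 2.8
```

jog_arm(steps=[0.001,0,0,0,0,0,0,0,0,0,0,0])

```text
clock: 5.57
position: [0.5408, -0.0497, 0.1365]
tool_rot: [0.993, -0.117, -0.001, 0.0]
contact_force: [-6.3, 0.5, 3.0]
gripper_width: 0.003
grip_force: 3.0
```

jog_arm(steps=[0.001,0,0,0,0,0,0,0,0,0,0,0])

```text
clock: 5.73
position: [0.5411, -0.0498, 0.1364]
tool_rot: [0.993, -0.117, -0.001, 0.0]
contact_force: [-8.0, 1.6, 6.0]
gripper_width: -0.001
grip_force: 3.9
```

jog_arm(steps=[0.001,0,0,0,0,0,0,0,0,0,0,0])

```text
clock: 5.9
position: [0.5413, -0.0498, 0.1363]
tool_rot: [0.993, -0.117, -0.002, 0.0]
contact_force: [-9.1, 2.4, 6.3]
gripper_width: -0.002
grip_force: 5.0
```

Run:
```python
from h import *
st(); b=shot('top','t2.png')[100:262,155:325,::-1]
cv2.imwrite('pics/t2c.png',cv2.resize(b,(629,599),interpolation=2))
```

```text
t 5.9 shaker xy [-0.02404428 -0.08748443] z 0.13633860924458502 toolx yaw -13.38369819950376 down [-4.18023015e-03  3.14868686e-04 -9.99991213e-01] F [-9.43527418  0.19582695] 6.294416199258893 -0.0018567506559951956 [ 0.00651399  0.51795475 -0.02679146  2.09723241  0.0254388   0.53087587
 -1.84314253]
```

View pics/t2c.png

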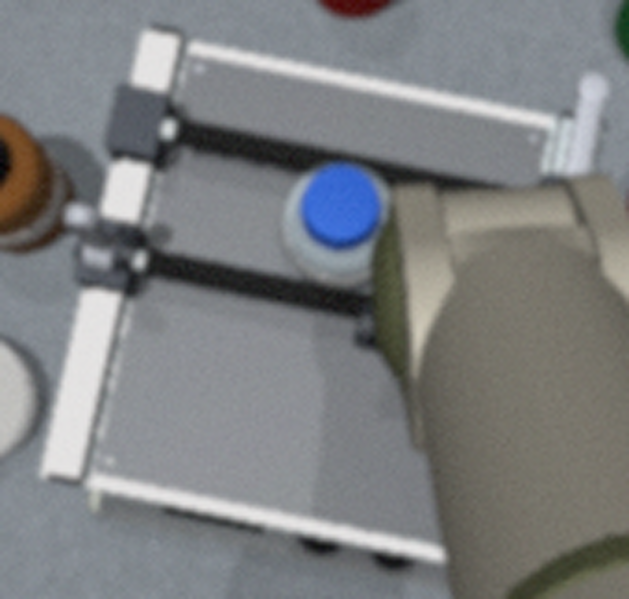

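The bar has stopped advancing and the force is rising. The rod ends at crop (176,130) and (150,261) are about 88 mm apart, so the bottle is snug. Now I'll back off, lift, and go behind the front lever.

jog_arm(steps=[-0.006,0,0,0,0,0,-0.006,0,0,0,0,0,0,0,-0.03,0,0,0,0,0,-0.04,0,0,0,0,0,-0.04,0,0,0,0,0,-0.04,0,0,0,0,0,-0.004,0,0,0,0,0,0,0,0,0])

```text
clock: 6.62
position: [0.5336, -0.0475, 0.2933]
tool_rot: [0.993, -0.117, 0.004, -0.0]
contact_force: [1.3, -0.0, 0.5]
gripper_width: 0.001
grip_force: 0.0
```

jog_arm(steps=[0.012,-0.03,0,0,0,0,0.012,-0.03,0,0,0,0,0.012,-0.03,0,0,0,0,0.012,-0.03,0,0,0,0,0.012,-0.03,0,0,0,0,0.012,-0.03,0,0,0,0,0.012,-0.03,0,0,0,0,0.012,-0.018,0,0,0,0,0,0,0,0,0,0,0,0,0,0,0,0])

```text
clock: 7.45
position: [0.6779, 0.1532, 0.2876]
tool_rot: [0.993, -0.116, -0.001, 0.0]
contact_force: [-0.2, -0.9, -0.2]
gripper_width: -0.001
grip_force: 0.0
```

Run:
```python
from h import *
st(); b=shot('scene','s2.png')[70:250,170:360,::-1]
cv2.imwrite('pics/s2c.png',cv2.resize(b,None,fx=3.3,fy=3.3,interpolation=2))
```

```text
t 7.45 shaker xy [0.0617089  0.14163814] z 0.2875641503979986 toolx yaw -13.300221487371127 down [-2.64147326e-03 -6.63381794e-04 -9.99996291e-01] F [-0.03057112 -0.88760772] -0.1742581842281146 -0.0008446663226107779 [-0.27380467  0.51379716 -0.04704487  1.61026873  0.0268942   1.02087942
 -2.13183046]
```

View pics/s2c.png

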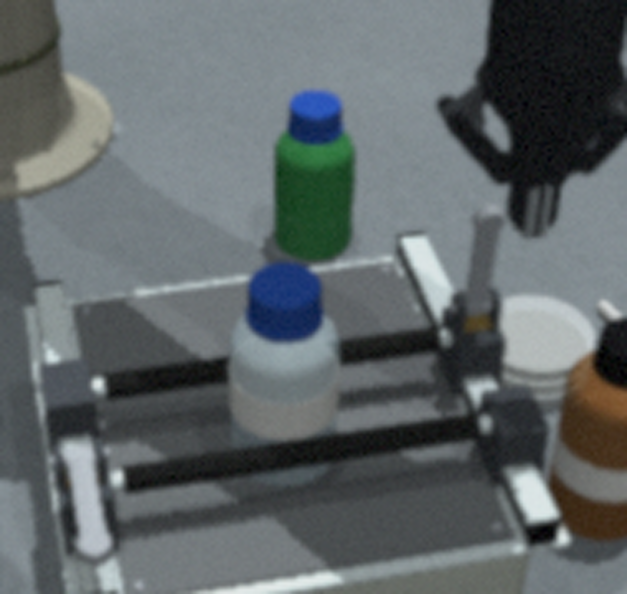

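The bottle stands between the rods at (285,380). The front lever is upright at (487,215)–(480,320), and the shut fingers are behind it at (535,220). I'll lower and sweep the lever along its arc.

jog_arm(steps=[0,0.0015,0.025,0,0,0,0,0,0.024,0,0,0,-0.01,0,0,0,0,0,-0.01,0,0,0,0,0,-0.01,0,0,0,0,0,-0.008,0,0,0,0,0,-0.006,0,-0.001,0,0,0,-0.006,0,-0.001,0,0,0,-0.006,0,0,0,0,0,-0.006,0,0,0,0,0,0,0,0,0,0,0])

```text
clock: 8.42
position: [0.6165, 0.1656, 0.2437]
tool_rot: [0.993, -0.116, -0.0, -0.0]
contact_force: [-0.0, 0.1, -0.5]
gripper_width: 0.001
grip_force: 0.0
```

```bash
python3 -c "
from h import *
st()"
```

```text
t 8.4167 shaker xy [-0.00088343  0.13948422] z 0.2436947003604635 toolx yaw -13.359968581193973 down [ 4.67019802e-06  2.90300436e-04 -9.99999958e-01] F [-0.04494897  0.11445082] -0.518864584165452 0.0008838078046903251 [-0.31421483  0.48145792 -0.05444601  1.79330583  0.03268946  0.86759355
 -2.18759424]
```

jog_arm(steps=[-0.005,0,0.002,0,0,0,-0.005,0,0.002,0,0,0,-0.005,0,0.002,0,0,0,-0.005,0,0.003,0,0,0,-0.005,0,0.003,0,0,0,-0.005,0,0.003,0,0,0,-0.005,0,0.004,0,0,0,-0.004,0,0.004,0,0,0,0,0,0,0,0,0])

```text
clock: 9.17
position: [0.5781, 0.1743, 0.2193]
tool_rot: [0.993, -0.116, -0.001, 0.0]
contact_force: [-0.2, 0.8, -1.0]
gripper_width: 0.001
grip_force: 0.0
```

Run:
```python
from h import *
st(); a=shot('scene','s3.png')[100:260,170:360,::-1];b=shot('top','t3.png')[100:260,155:325,::-1]
cv2.imwrite('pics/m3.png',cv2.resize(np.hstack([a,b]),None,fx=2.2,fy=2.2,interpolation=2))
```

```text
t 9.1667 shaker xy [-0.04023773  0.13910544] z 0.21925210612483145 toolx yaw -13.358557486568406 down [-1.92815330e-03 -3.99207696e-04 -9.99998061e-01] F [-0.38725719  0.72802634] -0.9701044837502839 0.001081173111795764 [-0.34596223  0.46827177 -0.058439    1.89391084  0.03686374  0.7823704
 -2.22827061]
```

View pics/m3.png

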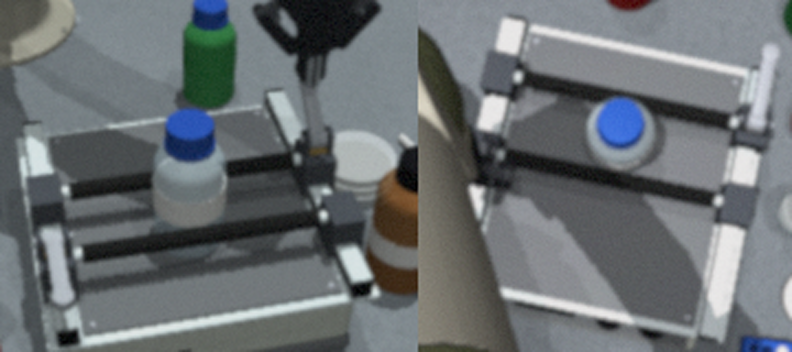

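The fingers are leaning on the lever, which is part-way down at left (315,130), and the bottle is still snug at right (622,125). I'll continue down the arc.

jog_arm(steps=[-0.003,0,0.003,0,0,0,-0.003,0,0.004,0,0,0,-0.003,0,0.004,0,0,0,-0.003,0,0.005,0,0,0,-0.002,0,0.005,0,0,0,-0.002,0,0.005,0,0,0,-0.001,0,0.005,0,0,0,-0.001,0,0.004,0,0,0,0,0,0,0,0,0])

```text
clock: 10.02
position: [0.5619, 0.1783, 0.1846]
tool_rot: [0.993, -0.117, 0.0, -0.0]
contact_force: [1.1, 0.4, 3.1]
gripper_width: 0.002
grip_force: 1.2
```

jog_arm(steps=[0,0,0.002,0,0,0,0,0,0.001,0,0,0,0,0,0,0,0,0])

```text
clock: 10.27
position: [0.5614, 0.1782, 0.1816]
tool_rot: [0.993, -0.117, -0.001, 0.0]
contact_force: [-0.4, -0.1, 0.3]
gripper_width: -0.003
grip_force: 0.0
```

```bash
python3 -c "
from h import *
st()"
```

```text
t 10.2667 shaker xy [-0.05740639  0.13900536] z 0.18160541528837382 toolx yaw -13.3926970427222 down [-1.37194403e-03 -3.61898067e-04 -9.99998993e-01] F [-0.37942863 -0.22404796] 0.3480063161094683 -0.0029101625696650933 [-0.36322618  0.49788364 -0.0579977   1.96163251  0.04343793  0.68464665
 -2.25243427]
```

jog_arm(steps=[0,0,0.002,0,0,0,0,0,0,0,0,0])

```text
clock: 10.43
position: [0.5615, 0.1783, 0.1805]
tool_rot: [0.993, -0.117, -0.0, 0.0]
contact_force: [-3.3, -0.7, 8.3]
gripper_width: -0.007
grip_force: 4.0
```

jog_arm(steps=[0,0,0.002,0,0,0,0,0,0,0,0,0])

```text
clock: 10.6
position: [0.5615, 0.1784, 0.1798]
tool_rot: [0.993, -0.117, -0.0, -0.0]
contact_force: [-7.0, -2.1, 22.6]
gripper_width: 0.001
grip_force: 10.8
```

Hard stop at the flat lever's height (z ≈ 0.180, 22 N). Now I'll retreat and check.

jog_arm(steps=[0,0,-0.01,0,0,0,0,0,-0.03,0,0,0,0,0,-0.04,0,0,0,0,0,-0.04,0,0,0,0.03,-0.02,0,0,0,0,0.03,-0.03,0,0,0,0,0.03,-0.03,0,0,0,0,0.03,-0.03,0,0,0,0,0.03,-0.03,0,0,0,0,0,-0.03,0,0,0,0,0,0,0,0,0,0])

```text
clock: 11.52
position: [0.7448, 0.3142, 0.2955]
tool_rot: [0.993, -0.114, -0.002, -0.001]
contact_force: [-2.6, 1.7, -0.1]
gripper_width: 0.0
grip_force: 0.0
```

Run:
```python
from h import *
st(); a=shot('scene','s4.png')[100:260,170:360,::-1];b=shot('top','t4.png')[100:260,155:325,::-1]
cv2.imwrite('pics/m4.png',cv2.resize(np.hstack([a,b]),None,fx=2.2,fy=2.2,interpolation=2))
```

```text
t 11.5167 shaker xy [0.08953915 0.31377823] z 0.295508976250726 toolx yaw -13.12648883711072 down [-0.00273997  0.00311598 -0.99999139] F [-2.95298127  1.08843019] -0.11652054586210192 0.00010916667031982675 [-0.44450599  0.66477582 -0.04387039  1.30087288  0.02493313  1.17751688
 -2.28852517]
```

View pics/m4.png

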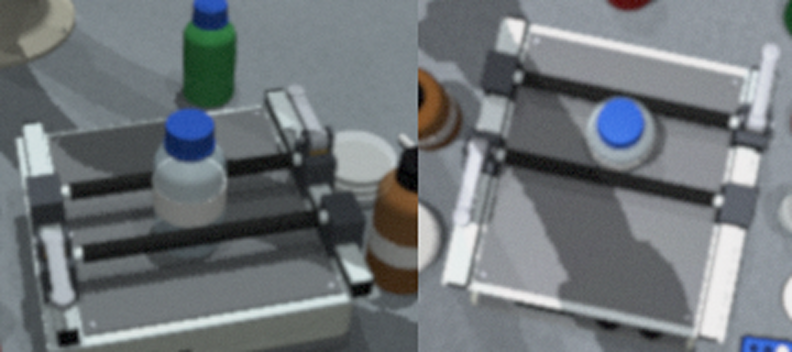

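The front lever lies flat, from the shoe at right (485,150) to its tip at (463,215). The bottle stands snug at (622,125) and the back bar and bystanders are undisturbed, so I'm handing in.

```bash
python3 -c "
from station import finish_job
print(finish_job())"
```

```text
the job is handed in; nothing more can be done
None
```

The bottle stands snug between the bars (rods measured about 88 mm apart), the front lever is pressed down to its stop, and the job was handed in at about 11.6 s; no verdict came back.

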